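Stock the bar caddy

TASK

Stock the wooden bar caddy for service from the things standing close round it on the worktop: stand the shot glass in the wide round well, the copper jigger in the wide square well, the dropper bottle in the narrow square well and the bottle stopper in the narrow round well, each upright as it stands now, on the bottom of its well and let go. Set the shot glass down gently rather than dropping it. The plain wine cork and the big tumbler do not belong in the caddy: leave them standing where they are.

Things in the scene. Friction and masses are not known exactly. Their poses are not given: they have to be found in the camera images.
- shot_glass: small clear shot glass standing upright, one of the loose things on the worktop, 61 mm high, 48 mm across the rim tapering to 38 mm at the foot (39 mm across 20 mm up), 0.05 to 0.1 kg. Origin: centre of its underside, z up
- jigger: copper jigger (hourglass-shaped bar measure: two cones joined at a narrow waist) standing upright, 84 mm high, 46 mm across the top rim, about 0.12 kg; take it as a solid 46 mm cylinder over its whole height, the waist cannot be gripped. Origin: centre of its underside, z up
- dropper_bottle: small brown bottle with paper label and black dropper cap, standing upright, 102 mm high: round body 33 mm across up to about 60 mm, then cap and dropper, 24 to 12 mm across. Origin: centre of its underside, z up
- stopper: bottle stopper (the one near the caddy, not those at the far wall) standing on the worktop on its copper knob, black ribbed rubber stem upward: knob 28 mm across and 20 mm high, stem 20 mm across, 47 mm high in all. Origin: centre of its underside, z up
- cork: plain light-brown wine cork standing on end, 24 mm across, 45 mm high; does not belong in the caddy. Origin: centre of its underside, z up
- tumbler: big clear tumbler glass standing upright, 77 mm across, 89 mm high; does not belong in the caddy. Origin: centre of its underside, z up. (Clearance over the worktop: wall cabinets overhang it from 0.60 m ahead of the robot axis, 0.46 m up)
- wide_round: light wooden block with dark rubber floor, 82 x 82 mm, fixed in the caddy, with the WIDE ROUND well, 66 mm across, open above, central, 16 mm deep. Origin: centre of the block's underside, 6 mm above the worktop; well floor 4 mm above the origin, block top 20 mm above it (26 mm over the worktop); x, y along its sides. Caddy: fixed square tray, 186 mm wide, walls 20 mm high
- narrow_round: light wooden block with dark rubber floor, 82 x 82 mm, fixed in the caddy, with the NARROW ROUND well, 46 mm across, open above, central, 16 mm deep. Origin: centre of the block's underside, 6 mm above the worktop; well floor 4 mm above the origin, block top 20 mm above it (26 mm over the worktop); x, y along its sides. The four blocks stand 2 by 2, 84 mm apart, in any order
- wide_square: light wooden block with dark rubber floor, 82 x 82 mm, fixed in the caddy, with the WIDE SQUARE well, 66 x 66 mm along the block's sides, open above, central, 16 mm deep. Origin: centre of the block's underside, 6 mm above the worktop; well floor 4 mm above the origin, block top 20 mm above it (26 mm over the worktop); x, y along its sides.
- narrow_square: light wooden block with dark rubber floor, 82 x 82 mm, fixed in the caddy, with the NARROW SQUARE well, 50 x 50 mm along the block's sides, open above, central, 16 mm deep. Origin: centre of the block's underside, 6 mm above the worktop; well floor 4 mm above the origin, block top 20 mm above it (26 mm over the worktop); x, y along its sides.
Mind the look-alikes: they are no part of the job. Leave any purple or turquoise look-alike of the dropper_bottle alone.

How it is judged:
At the end, for the whole second after the job is handed in: Each of the four things stands upright (within 0.15 rad), at rest, on the floor of its own well (underside within 6 mm of the floor; centre within 16 mm of the wide wells', 14 mm narrow square, 13 mm narrow round); cork and tumbler still stand within 40 mm of where they were (horizontal distance between shot_glass and wide_round below 0.016 m and z of shot_glass in the frame of wide_round below 0.01 m and angle between each of shot_glass, jigger, dropper_bottle, stopper's own z axis and vertical below 0.15 rad and linear speed of each of shot_glass, jigger, dropper_bottle, stopper below 0.02 m/s and horizontal distance between jigger and wide_square below 0.016 m and z of jigger in the frame of wide_square below 0.01 m and horizontal distance between dropper_bottle and narrow_square below 0.014 m and z of dropper_bottle in the frame of narrow_square below 0.01 m and horizontal distance between stopper and narrow_round below 0.013 m and z of stopper in the frame of narrow_round below 0.01 m and distance of each of cork, tumbler from where it was at the start of the episode below 0.04 m and angle between each of cork, tumbler's own z axis and vertical below 0.2 rad); the robot touches nothing.
It fails at once if cork moved from its place (over 40 mm) or knocked over (distance of cork from where it was at the start of the episode above 0.04 m or angle between cork's own z axis and vertical above 0.5 rad).
It fails at once if tumbler moved from its place (over 40 mm) or knocked over (distance of tumbler from where it was at the start of the episode above 0.04 m or angle between tumbler's own z axis and vertical above 0.5 rad).
It fails at once if the shot glass dropped: faster than 0.7 m/s within 25 mm of the worktop or of its resting height in the well (height (world z) of shot_glass below 0.035 m and linear speed of shot_glass above 0.7 m/s).
It also fails if it takes over 109 s, if anything falls off the work surface, if the arm or the gripper's body presses on something with over 40 N, if the wrist force passes 120 N, or if a joint passes its speed limit or range.

ROBOT

A 7-joint arm with a two-finger parallel gripper is mounted at the origin on a cart in front of the work surface, level with it; the furniture and walls round the work are solid. World frame = base frame: x ahead of the robot, y to its left, z up, the work surface at z = 0. Lengths are in m, angles in rad, forces in N, time in s.
With the tool pointing down it reaches from about 0.4 to 0.85 m from the base axis. Payload 4.5 kg.
Tool frame: the origin (TCP) lies where the fingers leave the gripper's body, on its centre line; the fingertips stand 64 mm ahead of it and the grasp point (between the pads) lies 45 mm ahead of it; z points along the fingers, y is the line along which they close (so a half turn about z gives the same grasp; the last joint's range is limited). The gripper opens to 88 mm and grips with 3 to 60 N. Pads are 18 mm wide; open, the fingers measure 123 mm over their backs; the gripper's body (75 mm by 187 mm) begins 45 mm behind the grasp point.
Start: joints at [1.304, 0.689, -0.195, 1.565, 0.157, 0.902, -0.215], TCP at [0.185, -0.597, 0.303] pointing down, gripper open.
Joint ranges: [-3.01, 3.01], [-0.46, 2.08], [-1.47, 1.51], [0.13, 2.56], [-1, 4.14], [0.04, 2.09], [-2.66, 2.66]. Speed limits (rad/s): [2.57, 2.57, 3.14, 3.14, 3.14, 3.14, 3.14].

INTERFACE

Orientations are given as a unit quaternion [x, y, z, w].
In Python, from plant import r gives the robot as it stands.
- The arm moves only by the tool play_rows, never from a script. Its arguments are lists of equal length, an entry for each row: "translation": the shift along the tool's x, y, z in m, a list of three; "delta_rot": the turn, a rotation vector about the tool's x, y, z in degrees, a list of three; "grip": the opening, from -1 (shut) to 1 (fully open). In form: {"translation": [[x, y, z], ...], "delta_rot": [[rx, ry, rz], ...], "grip": [grip, ...]}. A call has 1 to 20 rows; each row shifts and turns the commanded pose from where the row before left it, along the tool's axes as they then stand; what a row does not reach is not made up. A row lasts 1/8 s, in which the tool goes at most 62.5 mm and 10.7 degrees, less where a joint would pass 70% of its speed; a pose out of reach is approached as far as the arm can. A call with a gripper value outside its range is refused whole. The fingers move at their own pace and stop on an object; "squeeze" is the grip in N (left out, the last holds). Time passes only in rows, so rows that do not move let the fingers close. It gives the time, the measured TCP pose, the force, the opening and the grip force at its end, in the units of the state.
- r.get_state(): the state, without advancing time (a new reading comes with each control period).
- r.snapshot(name): name is "side" or "top" or "wrist"; returns the picture (480x640x3 uint8, blue, green, red); there is no depth.
- r.get_calibration(name): a dict with "intrinsics" (3x3 intrinsics, pixels), "k1" (the pictures are not rectified: a ray, as slopes to the right and down, at radius r is drawn at 1 + k1 r^2 times it, then the intrinsics apply), "eye" and "rotation" of the camera in the world. Camera axes: x right, y up, looking along -z (the intrinsics and any distortion apply to the point x, -y, -z); pixel columns grow to the right and rows downward; lengths in m; the calibration is good to about 2 mm. A picture is of the moment at which its call begins: read the wrist's pose just before it. get_calibration takes no time and is no camera call; for the wrist camera it gives the pose at the moment of the call.
- r.finish_job(): hands the job in; it is judged then, once.
Trained networks look in the newest picture that a camera, given by its name, has taken for a name from the list of things; names that differ only in an ending like _2 or _b are one class to them, and where a whole thing is asked for, a point or a joint stands for the part that bears it (a point fixed in the world has none). Each returns a list of dicts, best first, with "confidence" (0 to 1); they miss things now and then, are a little off and sometimes report something else, mostly with a low value. They report only what shows in the picture. A call takes as long as a camera call. They do not tell look-alikes from the thing itself.
- r.look_for(camera, target): "point" ([x, y, z] in m, in world coordinates, good to about 4 mm: the middle of the surface that is visible of it).
- r.silhouettes(camera, target): "pixels" (480x640 bool, what is visible of it).
The state is a dict: "clock": time; "q": joint angles; "qd": joint speeds; "joint_torque": joint torques, N m; "tool_pos": TCP position; "eef_rot": TCP orientation; "contact_force": force on the tool from outside, world axes, zero at the start; "moment": the same for the moment, N m; "opening": opening from 0.0 (shut) to 1.0 (fully open); "finger_force": force on a finger pad.
Only numpy, scipy, OpenCV 4.12 (cv2) and the standard library are available. Lean on these libraries where they do the work, as an engineer would, in place of code of your own. Each camera call takes 0.05 s, during which the arm holds its last target. There are 200 camera calls.

## Working session

There is one attempt and no reset: what is moved stays moved. The work goes in short steps, Python scripts to look and compute and a tool call to move; the robot and the scene stay as the last step left them, time stands still between calls to the robot, and variables do not carry over. Pictures are saved under pics/ and viewed, at most 14 in all, crops included, and the job is handed in when it is done.

Besides the shell and the picture viewer there is one more tool, called as a command line: name --argument value ..., lists and objects as JSON in quotes. play_rows: Moves the arm, as the interface text tells. Its arguments: {"type":"object","properties":{"translation":{"type":"array","items":{"type":"array","items":{"type":"number"}}},"delta_rot":{"type":"array","items":{"type":"array","items":{"type":"number"}}},"grip":{"type":"array","items":{"type":"number"}},"squeeze":{"type":"number"}},"required":["translation","delta_rot","grip"]}

```bash
ls; mkdir -p pics; cat > h.py <<'E'
import numpy as np, cv2
from plant import r
def snap(c,f=None):
    im=r.snapshot(c)
    if f: cv2.imwrite('pics/'+f,im)
    return im
def ray(cal,u,v):
    K=np.array(cal['intrinsics']);k=cal['k1']
    d=np.array([(u-K[0,2])/K[0,0],(v-K[1,2])/K[1,1]]);s=d.copy()
    for _ in range(30): s=d/(1+k*(s@s))
    R=np.array(cal['rotation']); 
    w=R@np.array([s[0],-s[1],-1.]); return np.array(cal['eye']),w/np.linalg.norm(w)
def onz(cal,u,v,z):
    e,w=ray(cal,u,v); return e+w*(z-e[2])/w[2]
def proj(cal,p):
    K=np.array(cal['intrinsics']);R=np.array(cal['rotation'])
    c=R.T@(np.array(p)-np.array(cal['eye'])); s=np.array([c[0],-c[1]])/-c[2]
    s=s*(1+cal['k1']*(s@s)); return K[0,0]*s[0]+K[0,2],K[1,1]*s[1]+K[1,2]
def tri(rays):
    A=np.zeros((3,3));b=np.zeros(3)
    for e,w in rays:
        P=np.eye(3)-np.outer(w,w);A+=P;b+=P@e
    return np.linalg.solve(A,b)
E
python3 - <<'E'
from h import *
np.set_printoptions(precision=3,suppress=True)
for c in('side','top'):
    snap(c,c+'0.png')
    for t in ['shot_glass','jigger','dropper_bottle','stopper','cork','tumbler','wide_round','narrow_round','wide_square','narrow_square']:
        print(c,t,[(np.round(d['point'],3),round(d['confidence'],2)) for d in r.look_for(c,t)[:4]])
for c in('side','top','wrist'):
    k=r.get_calibration(c);print(c,np.array(k['eye']),np.array(k['rotation']).tolist(),k['k1'],k['intrinsics'])
print(r.get_state())
E
```

```text
pics
side shot_glass [(array([0.54 , 0.261, 0.044]), 0.93)]
side jigger [(array([0.403, 0.293, 0.061]), 0.66)]
side dropper_bottle [(array([ 0.472, -0.34 ,  0.043]), 0.81), (array([ 0.417, -0.4  ,  0.045]), 0.58), (array([0.535, 0.008, 0.029]), 0.31)]
side stopper [(array([ 0.375, -0.251,  0.024]), 0.48)]
side cork [(array([0.486, 0.408, 0.031]), 0.59)]
side tumbler [(array([ 0.487, -0.205,  0.059]), 0.89), (array([0.452, 0.002, 0.021]), 0.74), (array([ 0.474, -0.335,  0.045]), 0.24)]
side wide_round [(array([0.45 , 0.004, 0.022]), 0.68)]
side narrow_round [(array([0.445, 0.101, 0.025]), 0.7), (array([0.448, 0.005, 0.023]), 0.2)]
side wide_square [(array([ 0.487, -0.207,  0.056]), 0.7), (array([0.534, 0.095, 0.02 ]), 0.64)]
side narrow_square [(array([0.537, 0.005, 0.032]), 0.7), (array([0.542, 0.26 , 0.042]), 0.23)]
top shot_glass [(array([0.548, 0.254, 0.03 ]), 0.58)]
top jigger [(array([0.407, 0.291, 0.059]), 0.68)]
top dropper_bottle [(array([ 0.418, -0.401,  0.062]), 0.85), (array([ 0.55 , -0.344,  0.064]), 0.74), (array([ 0.478, -0.338,  0.061]), 0.62)]
top stopper [(array([ 0.
[... 826 characters left out ...]
st [ 0.248 -0.576  0.385] [-0.10412540067771696, 0.07707454743299587, -0.587825688632344, 0.7985476659884583] -9.031476283426314e-05 [[334.595   0.    318.541]
 [  0.    334.595 242.984]
 [  0.      0.      1.   ]]
{'clock': 1.1, 'q': array([ 1.304,  0.689, -0.195,  1.565,  0.157,  0.902, -0.215]), 'qd': array([ 0.   , -0.001,  0.   ,  0.001, -0.   , -0.002,  0.   ]), 'joint_torque': array([  0.001, -52.751,  -1.267, -15.375,  -0.052,  -0.001,   0.   ]), 'tool_pos': array([ 0.185, -0.597,  0.303]), 'eef_rot': array([ 0.989,  0.15 , -0.   ,  0.   ]), 'contact_force': array([ 0.652, -0.101, -0.064]), 'moment': array([-0.015,  0.017,  0.005]), 'finger_force': 0.0, 'opening': 0.9994783389955476}
```

```bash
sed -i "s/^import numpy.*/&\nfrom scipy.spatial.transform import Rotation as Ro/; s/R=np.array(cal\['rotation'\])/R=Ro.from_quat(cal['rotation']).as_matrix()/" h.py; python3 -c "from h import *
import h;print(onz(r.get_calibration('top'),320,240,0))"
```

```text
[ 0.47132757 -0.03694563  0.        ]
```

View pics/top0.png

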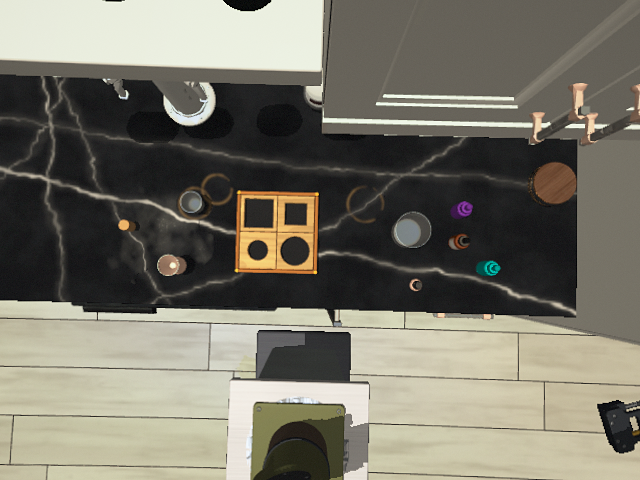

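View pics/side0.png

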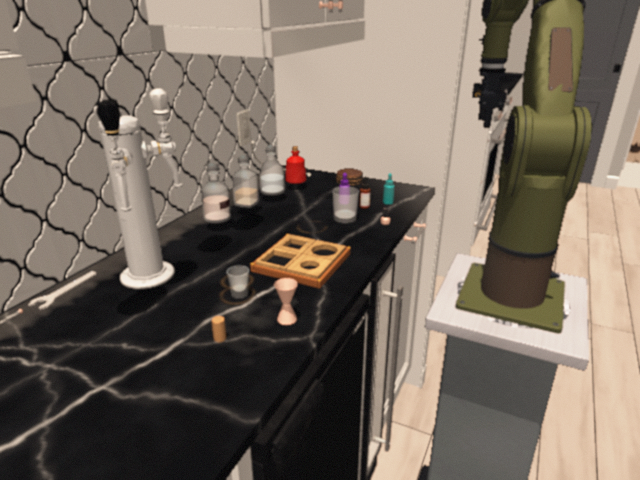

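```bash
cat > fit.py <<'E'
from h import *
from scipy.optimize import least_squares
P={'shot_glass':[(0,.019),(.02,.0195),(.061,.024)],'jigger':[(0,.021),(.084,.023)],'dropper_bottle':[(0,.0165),(.06,.0165),(.075,.012),(.102,.006)],
'stopper':[(0,.014),(.02,.014),(.02,.01),(.047,.01)],'cork':[(0,.012),(.045,.012)],'tumbler':[(0,.036),(.089,.0385)]}
a=np.linspace(0,2*np.pi,40)
def model(cal,n,p):
    pts=[proj(cal,(p[0]+R*np.cos(t),p[1]+R*np.sin(t),p[2]+z)) for z,R in P[n] for t in a]
    h=cv2.convexHull(np.array(pts,np.float32))[:,0]
    m=cv2.moments(h); return np.r_[m['m10']/m['m00'],m['m01']/m['m00'],h.min(0),h.max(0)]
def meas(cam,n,near,tol=35):
    cal=r.get_calibration(cam); u=model(cal,n,near)[:2]
    for d in r.silhouettes(cam,n):
        v,h=np.nonzero(d['pixels']); c=np.array([h.mean(),v.mean()])
        if np.hypot(*(c-u))<tol:
            return cal,np.r_[c,h.min(),v.min(),h.max()+1,v.max()+1],d['confidence'],d['pixels']
def fit(n,M,near):
    f=lambda p:np.concatenate([(model(c,n,p)-m-.0)*[1,1,.5,.5,.5,.5] for c,m,*_ in M])
    s=least_squares(f,near,x_scale=.01,loss='soft_l1',f_scale=2); return s.x,f(s.x)
E
python3 - <<'E'
from fit import *
np.set_printoptions(precision=4,suppress=True)
G={'shot_glass':(.547,.255,0),'jigger':(.407,.291,0),'dropper_bottle':(.478,-.338,0),'stopper':(.38,-.247,0),'cork':(.488,.4,0),'tumbler':(.49,-.24,0)}
for c in('side','top'): snap(c)
for n,g in G.items():
    M=[m for c in('side','top') if (m:=meas(c,n,g))]
    if M:
        x,f=fit(n,M,g);print(n,len(M),x,f.round(1))
ct=r.get_calibration('top');cs=r.get_calibration('side')
im=cv2.imread('pics/top0.png');hsv=cv2.cvtColor(im,cv2.COLOR_BGR2HSV)
def box(im,x0,y0,x1,y1):
    hsv=cv2.cvtColor(im,cv2.COLOR_BGR2HSV); m=cv2.inRange(hsv,(5,70,90),(30,255,255)); k=np.zeros_like(m);k[y0:y1,x0:x1]=m[y0:y1,x0:x1];return k
k=box(im,225,180,330,282);v,h=np.nonzero(k);q=cv2.boxPoints(cv2.minAreaRect(np.c_[h,v].astype(np.float32)))
w=np.array([onz(ct,*p,.02) for p in q]);print(q,w,w.mean(0),np.linalg.norm(np.diff(w,axis=0),axis=1))
for j in range(4):
    d=w[(j+1)%4]-w[j];print(np.degrees(np.arctan2(d[1],d[0])))
# wells as holes
cn,hi=cv2.findContours(k,cv2.RETR_CCOMP,cv2.CHAIN_APPROX_NONE)
for c,hh in zip(cn,hi[0]):
    if hh[3]>=0 and cv2.contourArea(c)>80:
        m=cv2.moments(c);u,v=m['m10']/m['m00'],m['m01']/m['m00'];print('well',u,v,cv2.contourArea(c),onz(ct,u,v,.026))
im=cv2.imread('pics/side0.png');k=box(im,240,225,360,290)
cn,_=cv2.findContours(k,cv2.RETR_EXTERNAL,cv2.CHAIN_APPROX_NONE);c=max(cn,key=cv2.contourArea)
q=cv2.approxPolyDP(cv2.convexHull(c),4,True)[:,0];print(q,[onz(cs,*p,.02) for p in q])
E
```

```text
shot_glass 2 [0.5441 0.2512 0.0029] [ 0.7 -0.1  0.  -0.4  0.2  0.   0.1  0.1 -0.3 -0.2 -0.3 -0. ]
jigger 2 [0.4038 0.2894 0.0038] [ 0.5  0.7  0.2 -0.1  0.3 -0.   0.3 -0.2 -0.3 -0.5  0.1 -0.2]
dropper_bottle 2 [ 0.5067 -0.3502  0.0076] [-32.2  -1.  -16.3  -1.3 -16.3   0.3   0.4  17.   -0.    8.3   0.2   8.3]
stopper 2 [ 0.375  -0.253   0.0004] [ 0.5 -0.1 -0.4 -1.   0.1  0.1 -1.1  0.1 -1.1 -0.3 -0.2  0. ]
cork 2 [0.4895 0.4001 0.0003] [ 0.8  0.9  0.1 -0.   0.1  0.4 -0.  -0.3 -0.4 -0.8 -0.1 -0.1]
tumbler 2 [ 0.4949 -0.2389 -0.0009] [ 1.1  0.6  0.   0.   0.2  0.2  1.6 -0.2  0.  -0.2  1.1 -0.5]
[[223.593  271.7567]
 [225.2018 189.7099]
 [318.1857 191.5331]
 [316.5769 273.58  ]] [[ 0.3917  0.1797  0.02  ]
 [ 0.5787  0.183   0.02  ]
 [ 0.5809 -0.0293  0.02  ]
 [ 0.3937 -0.031   0.02  ]] [0.4863 0.0756 0.02  ] [0.187  0.2123 0.1872]
1.0078056817579404
-89.41127814906385
-179.47606439138036
90.54174213116147
well 257.1968057702215 249.72591447707367 323.5 [0.4436 0.1048 0.026 ]
well 294.4496996996997 250.57757757757756 666.0 [0.4442 0.0206 0.026 ]
well 295.1227180527383 213.63759296822175 493.0 [0.5281 0.0216 0.026 ]
well 258.24282296650716 212.80522328548642 836.0 [0.5275 0.1053 0.026 ]
[[250 265]
 [287 233]
 [350 247]
 [319 287]
 [276 289]] [array([0.5776, 0.1577, 0.02  ]), array([ 0.5834, -0.0363,  0.02  ]), array([ 0.3962, -0.0316,  0.02  ]), array([0.3849, 0.1774, 0.02  ]), array([0.467, 0.225, 0.02 ])]
```

play_rows --translation '[[0,0,0],[0,0,0],[0.024,-0.043,0],[0.024,-0.043,0],[0.024,-0.043,0],[0.024,-0.043,0],[0.024,-0.043,0],[0.024,-0.043,0],[0.024,-0.043,0],[0.022,-0.043,0],[0,0,0],[0,0,0],[0,0,0]]' --delta_rot '[[0,0,8.65],[0,0,8.6],[0,0,0],[0,0,0],[0,0,0],[0,0,0],[0,0,0],[0,0,0],[0,0,0],[0,0,0],[0,0,0],[0,0,0],[0,0,0]]' --grip '[1,1,1,1,1,1,1,1,1,1,1,1,1]' --squeeze 15

```text
clock: 3.42
tool_pos: [0.3745, -0.2544, 0.3028]
eef_rot: [1.0, -0.002, -0.0, 0.0]
contact_force: [0.1, -0.1, -0.4]
opening: 1.0
finger_force: 0.0
```

```bash
cat > ws.py <<'E'
from fit import *
import sys
np.set_printoptions(precision=4,suppress=True)
G={'dropper_bottle':(.478,-.338,0),'stopper':(.377,-.252,0),'tumbler':(.4949,-.2389,0),'jigger':(.4038,.2894,0),'shot_glass':(.544,.251,0),'cork':(.4895,.4,0)}
snap('wrist',sys.argv[1]+'.png');snap('top')
for n in sys.argv[2:]:
    M=[m for c in('wrist','top') if (m:=meas(c,n,G[n],50 if c=='wrist' else 14))]
    print(n,len(M))
    if M: x,f=fit(n,M,G[n]);print(x,f.round(1))
    for m in M: print('  z=0 only',least_squares(lambda p:model(m[0],n,(*p,0))[2:]-m[1][2:],G[n][:2],x_scale=.01).x,m[1].round(0))
s=r.get_state();print(s['tool_pos'],s['eef_rot'],s['contact_force'],s['clock'],s['q'])
E
python3 ws.py w1 stopper dropper_bottle tumbler
```

```text
stopper 1
[ 0.3784 -0.2555 -0.0032] [ 0.2 -0.  -0.3 -0.9 -0.2  0.9]
  z=0 only [ 0.3789 -0.256 ] [321. 211. 309. 199. 334. 224.]
dropper_bottle 2
[ 0.4779 -0.3471 -0.0058] [ 0.3  0.6 -0.7  0.2  0.3 -0.1 -0.2 -1.5 -0.5 -1.4 -0.5 -0.8]
  z=0 only [ 0.4773 -0.3456] [416. 114. 391.  93. 443. 135.]
  z=0 only [ 0.4724 -0.3485] [458. 242. 448. 235. 471. 250.]
tumbler 2
[ 0.4975 -0.2324  0.0015] [ 0.4  0.5 -0.2 -0.6 -0.1  0.8 -0.7 -1.  -0.8 -0.4 -0.3 -0.7]
  z=0 only [ 0.4978 -0.2325] [294.  80. 247.  29. 342. 133.]
  z=0 only [ 0.4953 -0.2384] [411. 230. 391. 211. 431. 248.]
[ 0.3752 -0.2532  0.3027] [ 1.     -0.0004  0.      0.    ] [-0.1043 -0.7114 -0.6493] 3.825 [ 0.5398  0.4701 -0.0714  2.068   0.0569  0.6052 -1.1423]
```

View pics/w1.png

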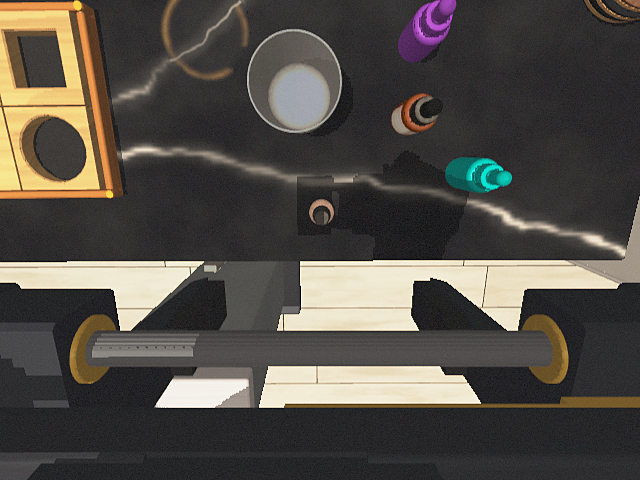

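play_rows --translation '[[0.0025,0.0013,0.04],[0,0,0.05],[0,0,0.05],[0,0,0.04],[0,0,0.025],[0,0,0.011],[0,0,0],[0,0,0],[0,0,0],[0,0,0],[0,0,0],[0,0,0],[0,0,0],[0,0,0]]' --delta_rot '[[0,0,0],[0,0,0],[0,0,0],[0,0,0],[0,0,0],[0,0,0],[0,0,0],[0,0,0],[0,0,0],[0,0,0],[0,0,0],[0,0,0],[0,0,0],[0,0,0]]' --grip '[0.14,0.14,0.14,0.14,0.14,0.14,0.14,0.14,-1,-1,-1,-1,-1,-1]' --squeeze 15

```text
clock: 5.58
tool_pos: [0.3797, -0.2556, 0.0885]
eef_rot: [1.0, -0.0, -0.001, -0.001]
contact_force: [0.1, -0.7, 3.5]
opening: 0.215
finger_force: 15.0
```

play_rows --translation '[[0,0,-0.03],[0,0,-0.05],[0,0,-0.05],[0.008,-0.045,0],[0.008,-0.045,0],[0.008,-0.045,0],[0.008,-0.045,0],[0.008,-0.045,0],[0.008,-0.045,0],[0.008,-0.045,0],[0.008,-0.045,0],[0,0,0],[0,0,0],[0,0,0]]' --delta_rot '[[0,0,0],[0,0,0],[0,0,0],[0,0,0],[0,0,0],[0,0,0],[0,0,0],[0,0,0],[0,0,0],[0,0,0],[0,0,0],[0,0,0],[0,0,0],[0,0,0]]' --grip '[-1,-1,-1,-1,-1,-1,-1,-1,-1,-1,-1,-1,-1,-1]'

```text
clock: 7.32
tool_pos: [0.4437, 0.1025, 0.2188]
eef_rot: [1.0, -0.001, -0.002, -0.0]
contact_force: [0.1, -0.4, -0.4]
opening: 0.217
finger_force: 15.0
```

```bash
python3 - <<'E'
from h import *
np.set_printoptions(precision=4,suppress=True)
c=r.get_calibration('wrist');im=snap('wrist')
s=r.get_state();print(s['tool_pos'],s['eef_rot'],s['opening'])
for n,p in dict(NR=(.444,.1047),WR=(.4442,.0207),NS=(.528,.0215),WS=(.528,.1055)).items():
    p=(*p,.026);u=proj(c,p);print(n,u);cv2.circle(im,tuple(int(round(x)) for x in u),3,(0,0,255),-1)
s2=snap('side');cv2.imwrite('pics/w2.png',np.hstack([cv2.resize(im,(480,360)),s2[140:500,200:520][:340].copy() if 0 else cv2.resize(s2[180:300,220:380],(320,360))]))
E
```

```text
[0.4438 0.1026 0.2188] [ 1.     -0.0015 -0.0019 -0.0006] 0.21608103977684553
NR (np.float64(317.94196071353497), np.float64(233.66270490302423))
WR (np.float64(417.4669419418013), np.float64(233.2632887113043))
NS (np.float64(424.5155161827036), np.float64(128.5567042643453))
WS (np.float64(316.637775420134), np.float64(128.80622552336058))
```

View pics/w2.png

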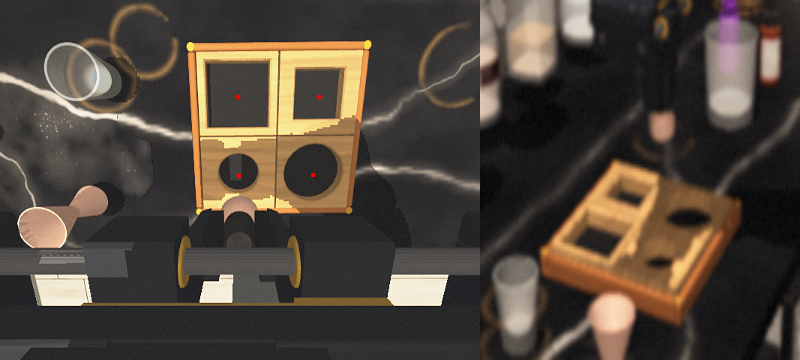

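play_rows --translation '[[0.001,-0.002,0.04],[0,0,0.04],[0,0,0.02],[0,0,0.01],[0,0,0.005],[0,0,0.004],[0,0,0.001],[0,0,0],[0,0,0]]' --delta_rot '[[0,0,0],[0,0,0],[0,0,0],[0,0,0],[0,0,0],[0,0,0],[0,0,0],[0,0,0],[0,0,0]]' --grip '[-1,-1,-1,-1,-1,-1,-1,-1,-1]'

```text
clock: 8.55
tool_pos: [0.4449, 0.1065, 0.0991]
eef_rot: [1.0, -0.0, -0.001, -0.001]
contact_force: [0.1, -0.2, -1.1]
opening: 0.216
finger_force: 15.0
```

play_rows --translation '[[0,0,0],[0,0,0],[0,0,0],[0,0,-0.02],[0,0,-0.05],[0,0,-0.05],[0.011,-0.036,0],[0.011,-0.036,0],[0.011,-0.036,0],[0.011,-0.036,0],[0,0,0],[0,0,0],[0,0,0]]' --delta_rot '[[0,0,0],[0,0,0],[0,0,0],[0,0,0],[0,0,0],[0,0,0],[0,0,0],[0,0,0],[0,0,0],[0,0,0],[0,0,0],[0,0,0],[0,0,0]]' --grip '[0,0,0,0,0,0,0.5,0.5,0.5,0.5,0.5,0.5,0.5]'

```text
clock: 10.18
tool_pos: [0.4889, 0.2485, 0.2189]
eef_rot: [1.0, -0.001, -0.002, -0.0]
contact_force: [-0.5, 0.1, -0.1]
opening: 0.75
finger_force: 0.0
```

```bash
python3 ws.py w3 shot_glass jigger; python3 - <<'E'
from h import *
snap('side')
for c in ('side','top'):print([(np.round(d['point'],3),d['confidence']) for d in r.look_for(c,'stopper')])
E
```

```text
shot_glass 1
[0.5501 0.2534 0.    ] [ 1.4  0.5 -0.1 -1.5 -0.1  0.8]
  z=0 only [0.5463 0.251 ] [190. 199. 179. 191. 204. 209.]
jigger 2
[ 0.4054  0.2899 -0.0018] [-0.6  2.1 -0.4 -1.   0.9 -0.7  0.6 -0.7 -0.6 -1.3  0.8 -0.1]
  z=0 only [0.4038 0.2894] [272. 339. 237. 292. 299. 388.]
  z=0 only [0.4037 0.2893] [171. 265. 158. 256. 185. 275.]
[0.4891 0.2498 0.2191] [ 1.     -0.0004 -0.0016 -0.001 ] [-0.3387 -0.1544 -0.5894] 10.475 [-0.6018  0.7118  0.079   1.8825 -0.1047  0.5529 -2.0242]
[(array([0.439, 0.109, 0.038]), 0.54), (array([ 0.485, -0.208,  0.059]), 0.37), (array([0.402, 0.293, 0.06 ]), 0.35)]
[]
```

View pics/w3.png

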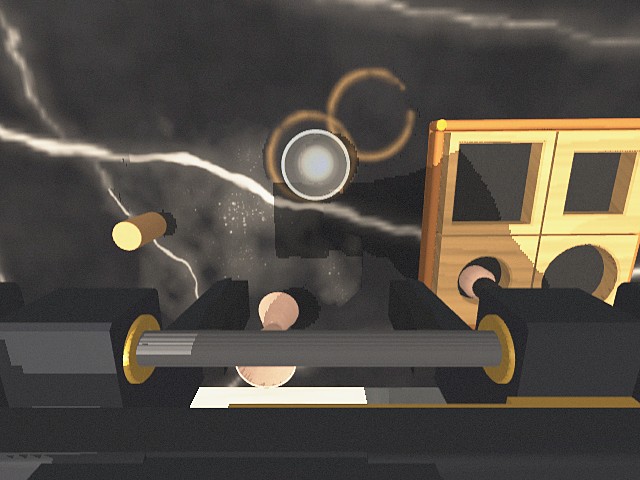

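```bash
python3 - <<'E'
from h import *
c=r.get_calibration('wrist')
for u,v,z in [(316,164.5,.061),(317,163,.0),(282,164,.061),(350,164,.061),(316,130,.061),(316,199,.061)]: print(onz(c,u,v,z))
E
```

```text
[0.5476704  0.25372853 0.061     ]
[0.54695538 0.25346151 0.        ]
[0.54799928 0.27750164 0.061     ]
[0.54802253 0.22996673 0.061     ]
[0.57057313 0.25369263 0.061     ]
[0.52353936 0.25376636 0.061     ]
```

play_rows --translation '[[0.029,-0.0016,0],[0.029,-0.0016,0],[0,0,0.04],[0,0,0.04],[0,0,0.03],[0,0,0.015],[0,0,0.006],[0,0,0],[0,0,0],[0,0,0],[0,0,0],[0,0,0],[0,0,0],[0,0,0],[0,0,0]]' --delta_rot '[[0,0,0],[0,0,0],[0,0,0],[0,0,0],[0,0,0],[0,0,0],[0,0,0],[0,0,0],[0,0,0],[0,0,0],[0,0,0],[0,0,0],[0,0,0],[0,0,0],[0,0,0]]' --grip '[0.5,0.5,0.5,0.5,0.5,0.5,0.5,0.5,0.5,-1,-1,-1,-1,-1,-1]' --squeeze 15

```text
clock: 12.5
tool_pos: [0.5469, 0.2536, 0.088]
eef_rot: [1.0, -0.0, -0.001, -0.001]
contact_force: [-0.4, -1.3, 3.3]
opening: 0.499
finger_force: 15.2
```

play_rows --translation '[[0,0,-0.02],[0,0,-0.04],[0,0,-0.05],[-0.0147,0.0333,0],[-0.0147,0.0333,0],[-0.0147,0.0333,0],[-0.0147,0.0333,0],[-0.0147,0.0333,0],[-0.0147,0.0333,0],[-0.0147,0.0333,0],[0,0,0],[0,0,0]]' --delta_rot '[[0,0,0],[0,0,0],[0,0,0],[0,0,0],[0,0,0],[0,0,0],[0,0,0],[0,0,0],[0,0,0],[0,0,0],[0,0,0],[0,0,0]]' --grip '[-1,-1,-1,-1,-1,-1,-1,-1,-1,-1,-1,-1]'

```text
clock: 14.0
tool_pos: [0.4449, 0.021, 0.1983]
eef_rot: [1.0, 0.0, -0.001, -0.001]
contact_force: [0.3, -0.3, -0.0]
opening: 0.5
finger_force: 15.0
```

play_rows --translation '[[0,0,0.03],[0,0,0.03],[0,0,0.02],[0,0,0.01],[0,0,0.005],[0,0,0.003],[0,0,0.0015],[0,0,0],[0,0,0]]' --delta_rot '[[0,0,0],[0,0,0],[0,0,0],[0,0,0],[0,0,0],[0,0,0],[0,0,0],[0,0,0],[0,0,0]]' --grip '[-1,-1,-1,-1,-1,-1,-1,-1,-1]'

```text
clock: 15.12
tool_pos: [0.4462, 0.0206, 0.1002]
eef_rot: [1.0, -0.0, -0.003, -0.001]
contact_force: [-0.3, 0.6, -1.2]
opening: 0.499
finger_force: 15.0
```

play_rows --translation '[[0,0,0.0015],[0,0,0],[0,0,0]]' --delta_rot '[[0,0,0],[0,0,0],[0,0,0]]' --grip '[-1,-1,-1]'

```text
clock: 15.5
tool_pos: [0.4466, 0.0206, 0.0988]
eef_rot: [1.0, -0.0, -0.004, -0.001]
contact_force: [0.5, -0.8, -1.1]
opening: 0.497
finger_force: 15.0
```

play_rows --translation '[[0,0,0],[0,0,0],[0,0,0],[0,0,-0.02],[0,0,-0.05],[0,0,-0.05],[-0.007,-0.045,0],[-0.007,-0.045,0],[-0.007,-0.045,0],[-0.007,-0.045,0],[-0.007,-0.045,0],[-0.007,-0.044,0],[0,0,0],[0,0,0]]' --delta_rot '[[0,0,0],[0,0,0],[0,0,0],[0,0,0],[0,0,0],[0,0,0],[0,0,0],[0,0,0],[0,0,0],[0,0,0],[0,0,0],[0,0,0],[0,0,0],[0,0,0]]' --grip '[0.5,0.5,0.5,0.5,0.5,0.5,0.6,0.6,0.6,0.6,0.6,0.6,0.6,0.6]'

```text
clock: 17.25
tool_pos: [0.4055, 0.2885, 0.2195]
eef_rot: [1.0, -0.0, -0.004, -0.0]
contact_force: [0.5, -0.5, -0.0]
opening: 0.799
finger_force: 0.0
```

```bash
python3 ws.py w4 jigger; python3 - <<'E'
from h import *
c=r.get_calibration('wrist'); print(c['eye'],proj(c,(.405,.2895,.084)))
s=snap('side')
t=snap('top')
cv2.imwrite('pics/s4.png',np.hstack([cv2.resize(s[180:330,200:360],(400,375)),cv2.resize(t[160:310,140:300],(400,375))]))
E
```

```text
jigger 2
[0.4052 0.2893 0.0002] [-0.3  1.  -0.2 -0.3 -0.4  0.2  8.4 -0.7 -0.1 -2.3  8.3  0.4]
  z=0 only [0.405  0.2889] [319. 246. 285. 205. 353. 285.]
  z=0 only [0.4008 0.2952] [163. 265. 157. 258. 170. 274.]
[0.406  0.2879 0.2197] [ 1.     -0.0013 -0.004  -0.0005] [ 0.4925 -0.4019  0.2215] 17.45 [-0.7506  0.6638  0.0712  2.0286 -0.1124  0.4585 -2.1668]
[0.47281321 0.28909313 0.30154098] (np.float64(318.61881267321263), np.float64(254.4195211133306))
```

View pics/s4.png

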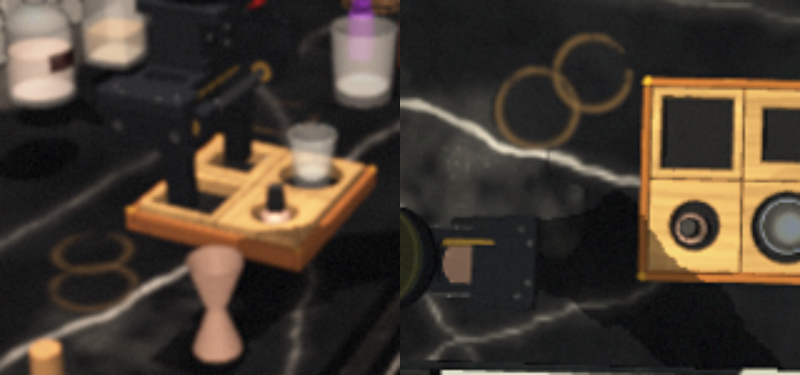

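play_rows --translation '[[-0.001,-0.001,0.03],[0,0,0.04],[0,0,0.025],[0,0,0.012],[0,0,0.005],[0,0,0],[0,0,0],[0,0,0],[0,0,0],[0,0,0],[0,0,0],[0,0,0]]' --delta_rot '[[0,0,0],[0,0,0],[0,0,0],[0,0,0],[0,0,0],[0,0,0],[0,0,0],[0,0,0],[0,0,0],[0,0,0],[0,0,0],[0,0,0]]' --grip '[0.6,0.6,0.6,0.6,0.6,0.6,0.6,-1,-1,-1,-1,-1]' --squeeze 20

```text
clock: 19.05
tool_pos: [0.4037, 0.2906, 0.1076]
eef_rot: [1.0, -0.0, -0.004, -0.001]
contact_force: [0.6, 0.4, -0.1]
opening: 0.498
finger_force: 20.3
```

play_rows --translation '[[0,0,-0.02],[0,0,-0.05],[0,0,-0.05],[0.025,0.037,0],[0.025,0.037,0],[0.025,0.037,0],[0.025,0.037,0],[0.025,0.037,0],[0,0,0],[0,0,0]]' --delta_rot '[[0,0,0],[0,0,0],[0,0,0],[0,0,0],[0,0,0],[0,0,0],[0,0,0],[0,0,0],[0,0,0],[0,0,0]]' --grip '[-1,-1,-1,-1,-1,-1,-1,-1,-1,-1]'

```text
clock: 20.3
tool_pos: [0.529, 0.1059, 0.226]
eef_rot: [1.0, 0.0, -0.005, -0.001]
contact_force: [-0.6, 0.6, -1.3]
opening: 0.493
finger_force: 20.2
```

```bash
python3 - <<'E'
from h import *
print(r.get_state()['tool_pos']);w=snap('wrist');s=snap('side')
cv2.imwrite('pics/s5.png',np.hstack([cv2.resize(w,(480,360)),cv2.resize(s[130:290,220:360],(315,360))]))
E
```

```text
[0.52897054 0.1058856  0.22604607]
```

View pics/s5.png

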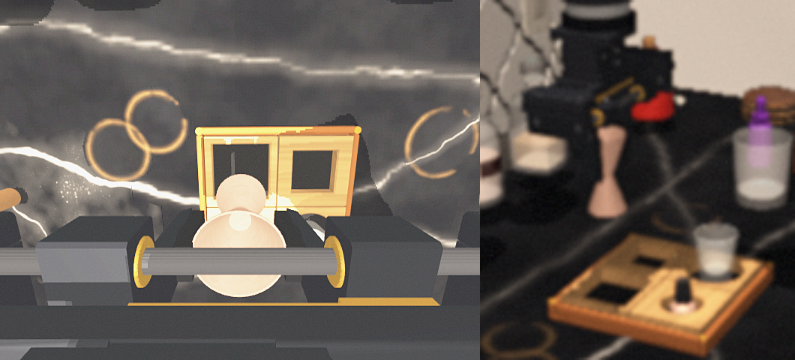

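play_rows --translation '[[-0.001,0,0.03],[0,0,0.04],[0,0,0.02],[0,0,0.01],[0,0,0.005],[0,0,0.002],[0,0,0.001],[0,0,0],[0,0,0]]' --delta_rot '[[0,0,0],[0,0,0],[0,0,0],[0,0,0],[0,0,0],[0,0,0],[0,0,0],[0,0,0],[0,0,0]]' --grip '[-1,-1,-1,-1,-1,-1,-1,-1,-1]'

```text
clock: 21.52
tool_pos: [0.528, 0.1056, 0.1187]
eef_rot: [1.0, -0.0, -0.004, -0.001]
contact_force: [-0.3, -0.3, -1.7]
opening: 0.491
finger_force: 20.2
```

play_rows --translation '[[0,0,0.001],[0,0,0.001],[0,0,0],[0,0,0],[0,0,0],[0,0,0],[0,0,0],[0,0,-0.02],[0,0,-0.05],[0,0,-0.05]]' --delta_rot '[[0,0,0],[0,0,0],[0,0,0],[0,0,0],[0,0,0],[0,0,0],[0,0,0],[0,0,0],[0,0,0],[0,0,0]]' --grip '[-1,-1,-1,0.4,0.4,0.4,0.4,0.4,0.4,0.4]'

```text
clock: 22.78
tool_pos: [0.5284, 0.1053, 0.2373]
eef_rot: [1.0, -0.0, -0.005, -0.001]
contact_force: [0.8, -0.2, 0.2]
opening: 0.704
finger_force: 0.0
```

play_rows --translation '[[0,0,0],[-0.0088,0.045,0],[-0.0088,0.045,0],[-0.0088,0.045,0],[-0.0088,0.045,0],[-0.0088,0.045,0],[-0.0088,0.045,0],[-0.0088,0.045,0],[-0.0088,0.045,0],[-0.0088,0.045,0],[-0.0088,0.045,0],[0,0,0],[0,0,0],[0,0,0]]' --delta_rot '[[0,0.55,0],[0,0,0],[0,0,0],[0,0,0],[0,0,0],[0,0,0],[0,0,0],[0,0,0],[0,0,0],[0,0,0],[0,0,0],[0,0,0],[0,0,0],[0,0,0]]' --grip '[0.25,0.25,0.25,0.25,0.25,0.25,0.25,0.25,0.25,0.25,0.25,0.25,0.25,0.25]'

```text
clock: 24.52
tool_pos: [0.4412, -0.3426, 0.235]
eef_rot: [1.0, 0.001, 0.001, -0.002]
contact_force: [0.0, -0.8, 0.8]
opening: 0.623
finger_force: 0.0
```

```bash
python3 ws.py w6 dropper_bottle tumbler; python3 - <<'E'
from h import *
s=snap('side');w=cv2.imread('pics/w6.png')
cv2.imwrite('pics/s6.png',np.hstack([cv2.resize(w,(480,360)),cv2.resize(s[190:300,230:370],(318,360))]))
E
```

```text
dropper_bottle 1
[ 0.4783 -0.348   0.0031] [ 0.6  0.2 -0.5 -0.2  0.2 -0.3]
  z=0 only [ 0.4775 -0.347 ] [327. 192. 307. 169. 349. 216.]
tumbler 2
[ 0.4967 -0.2341  0.0005] [ 0.7  0.7 -1.4  0.3  1.2  0.2 -0.5 -1.  -1.  -0.7  0.1 -0.5]
  z=0 only [ 0.4969 -0.2343] [167. 166. 102. 108. 239. 226.]
  z=0 only [ 0.4946 -0.2389] [411. 230. 392. 212. 431. 248.]
[ 0.4409 -0.3441  0.2355] [ 1.      0.0003  0.0009 -0.0009] [ 0.1232 -0.8497 -0.1248] 24.825 [ 0.6415  0.6931 -0.1004  1.836   0.1065  0.6171 -1.0929]
```

View pics/s6.png

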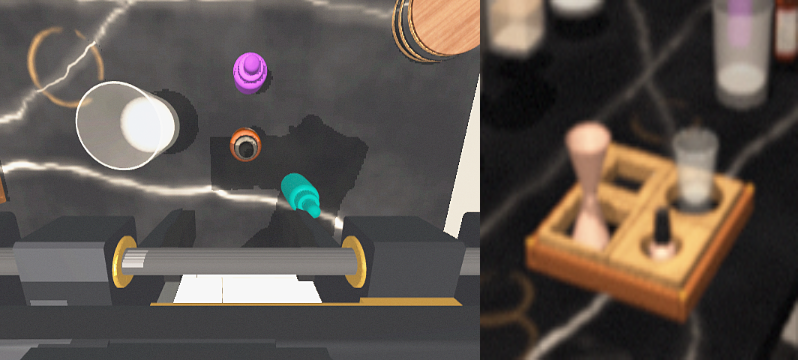

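play_rows --translation '[[0.037,0.003,0],[0,0,0],[0,0,0.04],[0,0,0.04],[0,0,0.025],[0,0,0.015],[0,0,0.008],[0,0,0],[0,0,0],[0,0,0],[0,0,0],[0,0,0],[0,0,0],[0,0,0]]' --delta_rot '[[0,0,0],[0,0,0],[0,0,0],[0,0,0],[0,0,0],[0,0,0],[0,0,0],[0,0,0],[0,0,0],[0,0,0],[0,0,0],[0,0,0],[0,0,0],[0,0,0]]' --grip '[0.12,0.12,0.12,0.12,0.12,0.12,0.12,0.12,0.12,-1,-1,-1,-1,-1]' --squeeze 20

```text
clock: 26.62
tool_pos: [0.4781, -0.3476, 0.1078]
eef_rot: [1.0, -0.0, 0.001, -0.001]
contact_force: [-0.2, -0.4, 4.2]
opening: 0.353
finger_force: 20.0
```

play_rows --translation '[[0,0,-0.02],[0,0,-0.04],[0,0,-0.05],[0,0,-0.03],[0.006,-0.046,0],[0.006,-0.046,0],[0.006,-0.046,0],[0.006,-0.046,0],[0.006,-0.046,0],[0.007,-0.046,0],[0.007,-0.046,0],[0.006,-0.047,0],[0,0,0],[0,0,0]]' --delta_rot '[[0,0,0],[0,0,0],[0,0,0],[0,0,0],[0,0,0],[0,0,0],[0,0,0],[0,0,0],[0,0,0],[0,0,0],[0,0,0],[0,0,0],[0,0,0],[0,0,0]]' --grip '[-1,-1,-1,-1,-1,-1,-1,-1,-1,-1,-1,-1,-1,-1]'

```text
clock: 28.38
tool_pos: [0.5273, 0.0208, 0.2487]
eef_rot: [1.0, -0.0, 0.001, -0.001]
contact_force: [0.1, -0.6, -1.0]
opening: 0.354
finger_force: 20.0
```

```bash
python3 - <<'E'
from h import *
s=r.get_state();print(s['tool_pos'],s['eef_rot']);w=snap('wrist');s=snap('side')
cv2.imwrite('pics/s7.png',np.hstack([cv2.resize(w,(480,360)),cv2.resize(s[130:290,220:360],(315,360))]))
E
```

```text
[0.527329   0.02075304 0.24869053] [ 9.99999525e-01 -1.77078071e-04  7.93788854e-04 -5.36480571e-04]
```

View pics/s7.png

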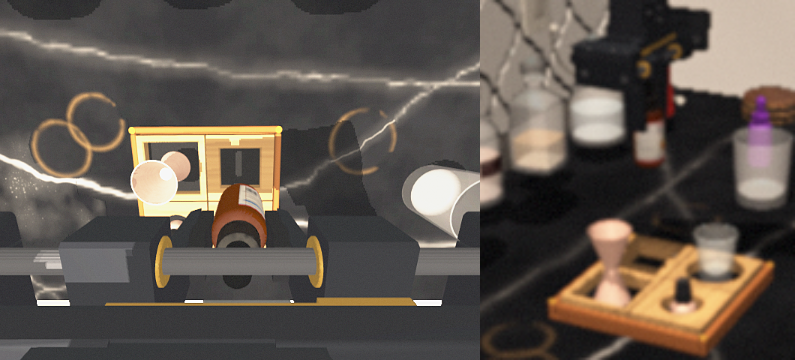

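play_rows --translation '[[0.0007,-0.0007,0.04],[0,0,0.04],[0,0,0.025],[0,0,0.012],[0,0,0.007],[0,0,0.004],[0,0,0.002],[0,0,0],[0,0,0]]' --delta_rot '[[0,0,0],[0,0,0],[0,0,0],[0,0,0],[0,0,0],[0,0,0],[0,0,0],[0,0,0],[0,0,0]]' --grip '[-1,-1,-1,-1,-1,-1,-1,-1,-1]'

```text
clock: 29.6
tool_pos: [0.5288, 0.0223, 0.1186]
eef_rot: [1.0, -0.0, 0.001, -0.001]
contact_force: [0.3, -0.2, -0.7]
opening: 0.359
finger_force: 20.0
```

Release (small opening, clear of the jigger), lift and check.

play_rows --translation '[[0,0,0.001],[0,0,0],[0,0,0],[0,0,0],[0,0,0],[0,0,-0.02],[0,0,-0.05],[0,0,-0.05],[0,0,-0.03],[-0.03,0.045,0],[-0.03,0.045,0],[0,0.045,0],[0,0.045,0],[0,0,0],[0,0,0]]' --delta_rot '[[0,0,0],[0,0,0],[0,0,0],[0,0,0],[0,0,0],[0,0,0],[0,0,0],[0,0,0],[0,0,0],[0,0,0],[0,0,0],[0,0,0],[0,0,0],[0,0,0],[0,0,0]]' --grip '[-1,-1,0.1,0.1,0.1,0.1,0.1,0.1,0.1,0.1,0.1,0.1,0.1,0.1,0.1]'

```text
clock: 31.48
tool_pos: [0.4682, -0.1573, 0.2666]
eef_rot: [1.0, 0.0, 0.001, -0.001]
contact_force: [-0.6, 1.3, -0.5]
opening: 0.546
finger_force: 0.0
```

```bash
python3 - <<'E'
from h import *
from fit import *
np.set_printoptions(precision=4,suppress=True)
s=r.get_state();print(s['tool_pos']);w=snap('top');s=snap('side')
G={'shot_glass':(.444,.021,.01),'jigger':(.528,.105,.01),'dropper_bottle':(.528,.0215,.01),'stopper':(.444,.105,.01),'cork':(.4895,.4,0),'tumbler':(.496,-.236,0)}
for n,g in G.items():
    M=[m for c in('side','top') if (m:=meas(c,n,g,20))]
    if M: x,f=fit(n,M,g);print(n,len(M),x,f.round(1))
cv2.imwrite('pics/s8.png',np.hstack([cv2.resize(w[170:290,210:350],(420,360)),cv2.resize(s[180:300,230:370],(380,326))[:360] if 0 else cv2.resize(s[180:300,230:360],(380,360))]))
E
```

```text
[ 0.4682 -0.1573  0.2666]
shot_glass 2 [0.4432 0.018  0.0117] [ 0.9  1.1  0.3 -0.2  0.   1.   0.  -0.5 -0.  -0.4 -0.5 -0.4]
jigger 2 [0.5277 0.1054 0.0158] [ 0.3  0.3 -0.6 -0.9  0.3 -0.3 -0.1 -0.1 -1.  -0.4  0.4  0.2]
dropper_bottle 2 [0.5257 0.0217 0.0102] [ 0.6  0.4 -0.1 -1.  -0.4  1.6  0.3  0.1 -0.  -0.5  0.2 -0.2]
stopper 2 [0.4429 0.1047 0.0112] [ 0.7  1.1 -0.4 -1.2  0.5  2.   0.9 -1.1 -0.1 -1.1  0.5 -0.8]
cork 2 [0.489  0.3991 0.0017] [ 1.3  0.2  0.4 -0.4  0.3 -0.1 -0.8 -0.1 -0.8 -0.7 -0.5 -0.1]
tumbler 1 [ 0.4957 -0.236   0.0021] [ 0.5  0.4  0.2  0.2 -0.1 -0.2]
```

View pics/s8.png

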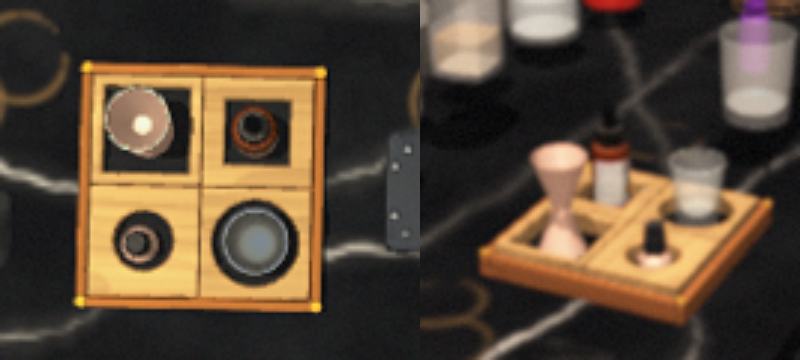

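```bash
python3 - <<'E'
from h import *
np.set_printoptions(precision=4,suppress=True)
ct=r.get_calibration('top');cs=r.get_calibration('side')
print('rim',onz(ct,256.3,209.7,.094))
sx=lambda x:230+x*130/380; sy=lambda y:180+y/3
print('side rim ray',onz(cs,sx(558),sy(155),.094),'tri',tri([ray(ct,256.3,209.7),ray(cs,sx(558),sy(155))]))
print('side base',onz(cs,sx(563),sy(245),.010))
p=lambda q:((proj(cs,q)[0]-230)*380/130,(proj(cs,q)[1]-180)*3)
q=lambda a:((proj(ct,a)[0]-210)*3,(proj(ct,a)[1]-170)*3)
for z in(.01,.052,.094):print(z,p((.528,.1055,z)),q((.528,.1055,z)))
E
```

```text
rim [0.5269 0.1029 0.094 ]
side rim ray [ 0.2209 -0.0427  0.094 ] tri [0.3598 0.0689 0.155 ]
side base [ 0.2114 -0.0522  0.01  ]
0.01 (np.float64(143.28108419903614), np.float64(249.92089661501205)) (np.float64(146.50388881874852), np.float64(129.9742168629639))
0.052 (np.float64(141.24927819330975), np.float64(204.33234557475237)) (np.float64(141.0964118811707), np.float64(123.92254349343193))
0.094 (np.float64(139.14090727077027), np.float64(157.26819829761877)) (np.float64(135.2924376869789), np.float64(117.42736746918683))
```

```bash
python3 -c "
from plant import r
print(r.finish_job())"
```

```text
the job is handed in; nothing more can be done
None
```

The shot glass, jigger, dropper bottle and stopper are each standing upright on the floor of their own wells, confirmed by a last camera check. The cork and tumbler stayed where they were, and I handed the job in at about 31 s; the hand-in gave no verdict.

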